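# Lift the tacky carved egg with the tongs

## Task

The little wooden egg drying on one of the three stands is still tacky with lacquer, so no part of the robot may touch it: take the tongs from their rest, close their jaws on the egg, and lift it at least 5 cm off its stand without dropping it. Finish while still holding it up in the tongs (do not put anything down), and leave the other turned pieces, the gouge and the jar where they are.

Things in the scene. Friction and masses are not known exactly. Their poses are not given: they have to be found in the camera images.
- tongs: Steel spring tongs with pale wooden grips, 205 mm long, 105 g, lying level on the two bars of their rest. Origin on the hinge pin at the rear end, at mid-height, 65 mm above the bench on the rest; +x runs along the tongs to the jaws, z up; the two arms close towards each other along y. Centre of mass about 70 mm ahead of the pin.
- tongs_grip (a point): Midpoint between the two wooden grips, 85 mm ahead of the pin (tongs +x), mid-height. Grip here across y. Each grip is 44 mm long, 24 mm tall; width over both grips 58 mm open, 36 mm when the jaws are closed on the egg. Squeezed only to about 50 mm the tongs can be carried with the jaws still open.
- tongs_jaws (a point): Point midway between the jaws, 180 mm ahead of the pin, 95 mm ahead of tongs_grip, mid-height. The jaws are shallow V plates 24 mm tall, 32 mm long; gap between their edges about 70 mm open, 52 mm with the grips squeezed to 50 mm; outer width about 95 mm open. The V centres the egg's waist here.
- tong_left: Left (+y) arm of the tongs with its jaw; origin on the pin. It turns about the pin by 0.13 rad from open to closed on the egg; both arms move together. A spring holds them open: about 3.5 N on each grip starts them closing, 6 N closes them to the egg; half of any extra squeeze reaches the egg (15 to 30 N squeeze is good).
- tong_right: Right (-y) arm of the tongs with its jaw; origin on the pin, turning with the arm about the pin by 0.13 rad from fully open to closed on the egg; the two arms move together.
- rest: Wooden tong rest fixed to the bench: board 170 x 110 x 10 mm with two cross bars (16 mm thick along x, 110 mm along y, tops 57 mm above the bench) 65 mm behind and 55 mm ahead of its centre; the free space between the bars is 104 mm. Origin under its centre on the bench, x along the tongs; tongs_grip lies above the origin within 4 mm.
- egg: Plain pale wooden egg standing upright on its stand, 36 mm in diameter, 50 mm tall, flat foot 20 mm wide, about 30 g. Origin at the centre of its foot, z along the egg.
- egg_waist (a point): Centre of the egg at its widest height (36 mm diameter), 22 mm above its foot, 92 mm above the bench at the start.
- stand_egg: The egg's stand: a turned wooden drying stand, fixed to the bench, 70 mm high, foot 52 mm and flat round top 40 mm in diameter; origin at the centre of its underside on the bench. The three stands are alike and may be in any order; their centres are at least 100 mm apart sideways (y).
- stand_finial: The finial's stand: a turned wooden drying stand, fixed to the bench, 70 mm high, foot 52 mm and flat round top 40 mm in diameter; origin at the centre of its underside on the bench.
- stand_spool: The spool's stand: a turned wooden drying stand, fixed to the bench, 70 mm high, foot 52 mm and flat round top 40 mm in diameter; origin at the centre of its underside on the bench.
- finial: Pointed wooden finial on another stand, 34 mm in diameter, 53 mm tall; origin at the centre of its foot. Leave alone.
- spool: Wooden spool on the third stand, 34 mm in diameter, 38 mm tall; origin at the centre of its foot. Leave alone.
- gouge: Wood-carving gouge lying on the bench, 215 mm long, handle 25 mm thick; origin where handle and blade meet, blade to +x. Leave alone.
- jar: Amber wax jar with a steel lid, 56 mm in diameter, 60 mm tall; origin at the centre of its underside. Leave alone.

How it is judged:
By the outcome, as a careful person would: the job done as asked, in the order asked, and still so for the second after the job is handed in, while the arm keeps its last pose, push and grip.
It also fails if it takes over 40 s, if anything falls off the work surface, if the arm or the gripper's body presses on something with over 40 N, if the wrist force passes 120 N, or if a joint passes its speed limit or range.

## Robot

A 6-joint arm with a two-finger parallel gripper is mounted at the origin on the work surface. World frame = base frame: x ahead of the robot, y to its left, z up, the work surface at z = 0. Lengths are in mm, angles in rad, forces in N, time in s.
With the tool pointing down it reaches from about 350 to 775 mm from the base axis. Payload 7.3 kg.
Tool frame: the origin (TCP) lies between the finger pads; the fingertips stand 25 mm ahead of it and the grasp point (between the pads) lies 6 mm ahead of it; z points along the fingers, y is the line along which they close (so a half turn about z gives the same grasp; the last joint's range is limited). The gripper opens to 92 mm and grips with 3 to 60 N. Pads are 19 mm wide; open, the fingers measure 130 mm over their backs; the gripper's body (75 mm by 190 mm) begins 47 mm behind the grasp point.
Start: joints at [-1.371, 0.342, 1.524, -0, 1.275, -0.146], TCP at [177.971, -493.932, 251.741] pointing down, gripper open.
Joint ranges: [-2.53, 2.53], [-0.77, 2.02], [0.04, 2.7], [-1, 4.14], [0.28, 2.66], [-3.11, 3.11]. Speed limits (rad/s): [2.57, 2.57, 3.14, 3.14, 3.14, 3.14].

## Interface

Orientations are given as [roll, pitch, yaw] about the fixed x, y, z axes, in that order (R = Rz(yaw) Ry(pitch) Rx(roll)).
In Python, from plant import bot gives the robot as it stands.
- The arm moves only by the tool play_rows, never from a script. Its argument "commands" is a list of rows, each an object of numbers: "x", "y", "z": the shift along the tool's x, y, z in m; "twist": the turn about the tool's z in degrees. In form: [{"x": .., "y": .., "z": .., "twist": ..}, ...]. A call has exactly 8 rows; each row is the pose to reach, as a shift and turn from the pose commanded when the call began, along the tool's axes at that moment; what a row does not reach only later rows make up. A row lasts 1/10 s, in which the tool goes at most 50 mm and 8.59 degrees, less where a joint would pass 70% of its speed; a pose out of reach is approached as far as the arm can. A call with a gripper value outside its range is refused whole. "jaw" is the closure, from 0 (fully open) to 1 (shut), set as the call begins (left out, the last holds). The fingers move at their own pace and stop on an object; the grip force is fixed at half the most. Time passes only in rows, so rows that repeat a pose let the fingers close, or fill a call up. It gives the time, the measured TCP pose, the force, the opening and the grip force at its end, in the units of the state.
- bot.get_obs(): the state, without advancing time (a new reading comes with each control period).
- bot.capture(name): name is "scene" or "side" or "wrist"; returns a dict with "pixels" (420x560x3 uint8, red, green, blue), "fx", "fy", "cx", "cy" (pixels), "eye" and "rotation" of the camera in the world. Camera axes: x right, y down, z forward; pixel columns grow to the right and rows downward; lengths in mm; the calibration is good to about 2 mm. A picture is of the moment at which its call begins. There is no depth.
- bot.close_job(): hands the job in; it is judged then, once.
The state is a dict: "time": time; "joint_positions": joint angles; "dq": joint speeds; "tau": joint torques, N m; "tool_pos": TCP position; "tcp_rot": TCP orientation; "contact_force": force on the tool from outside, world axes, zero at the start; "moment": the same for the moment, N m; "grip_width": finger opening in mm; "finger_force": force on a finger pad.
Only numpy, scipy, OpenCV 4.12 (cv2) and the standard library are available. Lean on these libraries where they do the work, as an engineer would, in place of code of your own. Each camera call takes 0.05 s, during which the arm holds its last target. There are 200 camera calls.

## Working session

There is one attempt and no reset: what is moved stays moved. The work goes in short steps, Python scripts to look and compute and a tool call to move; the robot and the scene stay as the last step left them, time stands still between calls to the robot, and variables do not carry over. Pictures are saved under pics/ and viewed, at most 10 in all, crops included, and the job is handed in when it is done.

Besides the shell and the picture viewer there is one more tool, called after "Call:" by a JSON object that holds its "fn" and its "kwargs". play_rows: Moves the arm, as the interface text tells. Its arguments: {"type":"object","properties":{"commands":{"type":"array"},"jaw":{"type":"number"}},"required":["commands"]}

```bash
mkdir -p pics; ls; cat > h.py <<'E'
import numpy as np, cv2
from plant import bot
def snap(cam,name):
    c=bot.capture(cam); cv2.imwrite(f'pics/{name}.png',c['pixels'][:,:,::-1])
    np.savez(f'pics/{name}.npz',**{k:np.array(v) for k,v in c.items()}); return c
def load(name): return dict(np.load(f'pics/{name}.npz'))
def ray(c,u,v):
    d=np.array(c['rotation'])@np.array([(u-c['cx'])/c['fx'],(v-c['cy'])/c['fy'],1.]); return np.array(c['eye']),d/np.linalg.norm(d)
def plane(c,u,v,z):
    e,d=ray(c,u,v); return e+d*(z-e[2])/d[2]
def proj(c,p):
    q=np.array(c['rotation']).T@(np.array(p)-c['eye']); return c['fx']*q[0]/q[2]+c['cx'],c['fy']*q[1]/q[2]+c['cy']
def tri(c1,p1,c2,p2):
    e1,d1=ray(c1,*p1); e2,d2=ray(c2,*p2)
    s=np.linalg.lstsq(np.c_[d1,-d2],e2-e1,rcond=None)[0]; a=e1+d1*s[0]; b=e2+d2*s[1]
    return (a+b)/2,np.linalg.norm(a-b)
E
python3 - <<'E'
from h import *
for n in ['scene','side','wrist']:
    c=snap(n,n+'0'); print(n,np.round(c['eye']),c['fx'],np.round(c['rotation'],2).tolist())
o=bot.get_obs(); print(o)
E
```

```text
pics
scene [1415.  -76.  677.] 432.6865980555697 [-2.19, -0.02, 1.51]
side [319. 589. 807.] 465.5170697307927 [-2.41, 0.01, -2.7]
wrist [ 243. -470.  384.] 326.7407557184826 [2.88, 0.0, -1.22]
{'time': 0.15, 'joint_positions': array([-1.37098102e+00,  3.42530484e-01,  1.52479741e+00, -3.44883052e-06,
        1.27540115e+00, -1.46007473e-01]), 'dq': array([-2.59035531e-05, -1.67803473e-03, -2.81145964e-03, -3.28709450e-04,
       -8.34678195e-04, -1.13128992e-03]), 'tau': array([ 4.49100871e-04, -4.31471980e+01, -2.44353336e+01,  7.17715267e-02,
        5.37418225e-02, -7.88959255e-05]), 'tool_pos': array([ 177.92023382, -493.6369643 ,  251.22137309]), 'tcp_rot': array([-3.14046788e+00, -1.62069089e-04,  3.45823689e-01]), 'contact_force': array([ 0.2481169 , -0.36302211,  0.03831711]), 'moment': array([-0.02836828, -0.03537382, -0.03046801]), 'finger_force': 0.0, 'grip_width': 91.99868260498053}
```

View pics/scene0.png

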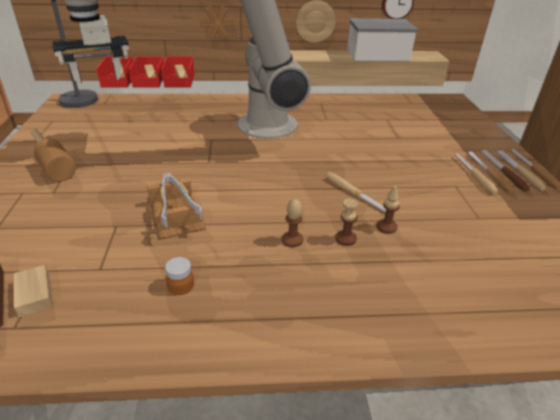

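View pics/side0.png

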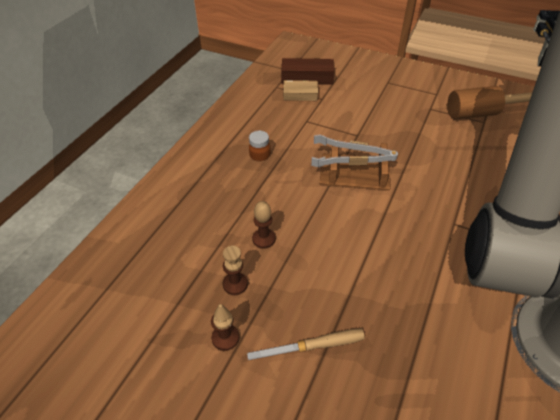

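```bash
sed -i "s/np.array(c\['rotation'\])/Rm(c)/; s/^from plant/from scipy.spatial.transform import Rotation\nfrom plant/; s/^def snap/def Rm(c): return Rotation.from_euler('xyz',c['rotation']).as_matrix()\ndef snap/" h.py
python3 - <<'E'
from h import *
s=load('scene0');d=load('side0')
for n,a,b in [('egg mid',(294,212),(263,214)),('spool',(348,210),(233,262)),('finial tip',(395,186),(220,304)),('jar lid',(178,267),(259,138)),('pin',(167,177),(393,157))]:
    p,e=tri(s,a,d,b); print(n,p.round(),e.round(1))
print('pin@65',plane(s,167,177,65),plane(d,393,157,65))
a=cv2.resize(s['pixels'][150:260,130:320],None,fx=4,fy=4,interpolation=cv2.INTER_CUBIC)
b=cv2.resize(d['pixels'][110:260,220:410],None,fx=4,fy=4,interpolation=cv2.INTER_CUBIC)
cv2.imwrite('pics/a.png',a[:,:,::-1]);cv2.imwrite('pics/b.png',b[:,:,::-1])
E
```

```text
egg mid [632.  31.  84.] 1.2
spool [629. 159.  82.] 5.0
finial tip [590. 271. 123.] 1.5
jar lid [ 770. -217.   54.] 0.5
pin [ 442. -283.   61.] 2.6
pin@65 [ 446.34894356 -282.40857593   65.        ] [ 441.15585777 -275.97058539   65.        ]
```

View pics/a.png

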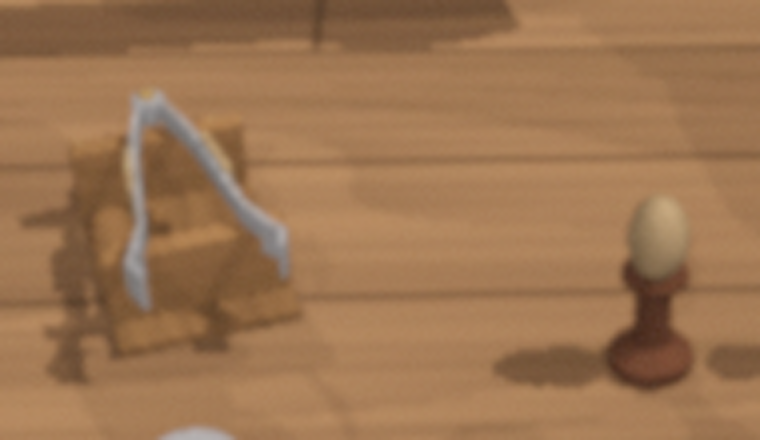

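View pics/b.png

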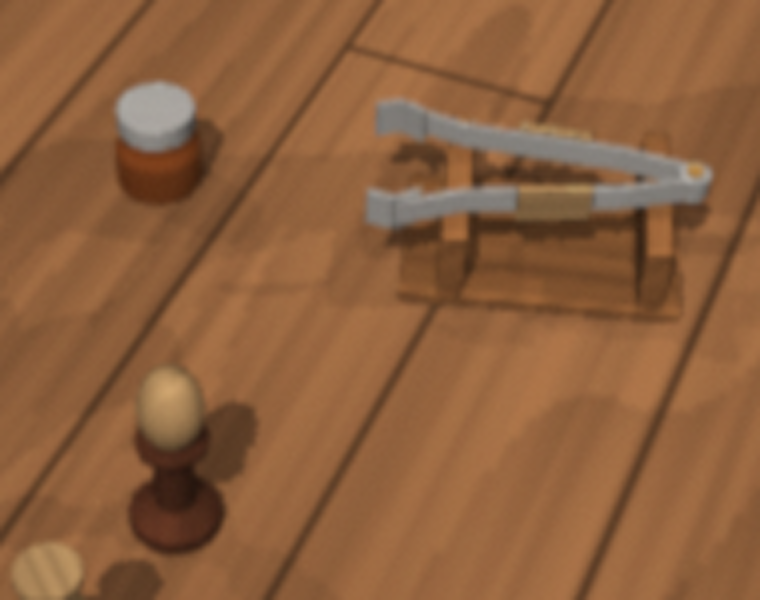

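```bash
python3 - <<'E'
from h import *
s=load('scene0');d=load('side0')
A=lambda x,y:(130+(x-1.5)/4,150+(y-1.5)/4)
B=lambda x,y:(220+(x-1.5)/4,110+(y-1.5)/4)
P={}
for n,a,b in [('pin top',A(150,93),B(696,171)),('jawR',A(150,285),B(377,103)),('jawL',A(288,238),B(368,190)),
 ('jawR bot',A(150,308),B(378,135)),('jawL bot',A(286,275),B(368,224)),('egg',A(659,238),B(171,408)),('eggtop',A(660,195),B(168,366))]:
    p,e=tri(s,a,d,b); P[n]=p; print(n,p.round(1),e.round(1))
# rest-board corners at z=10
for q in [(400,295),(682,315)]: print('board',plane(d,*B(*q),5).round())
for q in [(117,352),(300,315)]: print('board',plane(s,*A(*q),5).round())
m=(P['jawR']+P['jawL'])/2; v=m-P['pin top']; print('mid',m,'len',np.hypot(*v[:2]),'yaw',np.degrees(np.arctan2(v[1],v[0])))
print(proj(s,[0,0,0]))
E
```

```text
pin top [ 442.7 -281.2   75.1] 0.6
jawR [ 639.2 -257.    73.8] 6.9
jawL [ 610.3 -179.4   79.9] 0.7
jawR bot [ 635.9 -257.9   51.9] 0.9
jawL bot [ 609.7 -182.1   51.9] 2.3
egg [632.5  31.3  91.9] 0.5
eggtop [633.3  30.3 122.4] 0.3
board [ 586. -178.    5.]
board [ 425. -233.    5.]
board [ 619. -285.    5.]
board [ 588. -180.    5.]
mid [ 624.78188736 -218.19704996   76.8395971 ] len 192.62820286988213 yaw 19.081195351030527
(np.float64(266.80809022876065), np.float64(124.2838083420788))
```

Call:
{"fn": "play_rows", "kwargs": {"commands": [{"x": 0.03, "y": -0.008, "z": 0, "twist": 0}, {"x": 0.07, "y": -0.019, "z": 0, "twist": 0}, {"x": 0.11, "y": -0.03, "z": 0, "twist": 0}, {"x": 0.15, "y": -0.04, "z": 0, "twist": 0}, {"x": 0.19, "y": -0.051, "z": 0, "twist": 0}, {"x": 0.23, "y": -0.062, "z": 0, "twist": 0}, {"x": 0.27, "y": -0.073, "z": 0, "twist": 0}, {"x": 0.3, "y": -0.082, "z": 0, "twist": 0}]}}

```text
time: 0.95
tool_pos: [434.0, -313.4, 251.5]
tcp_rot: [-3.141, -0.0, 0.347]
contact_force: [-0.1, -0.8, 0.1]
grip_width: 91.7
finger_force: 0.0
```

```bash
python3 - <<'E'
from h import *
c=snap('wrist','w1'); o=bot.get_obs(); print(o['time'],o['tool_pos'],o['tcp_rot'])
for p in [(523,-253,65),(613,-222,65),(443,-281,77)]: print(proj(c,p))
E
```

```text
1.0 [ 436.69218691 -311.02660929  251.45764237] [-3.14041734e+00 -2.55594461e-03  3.48976300e-01]
(np.float64(250.94563109218836), np.float64(81.18927457255458))
(np.float64(250.10472357182962), np.float64(-40.07672771135344))
(np.float64(250.96818821279317), np.float64(175.30058145456834))
```

View pics/w1.png

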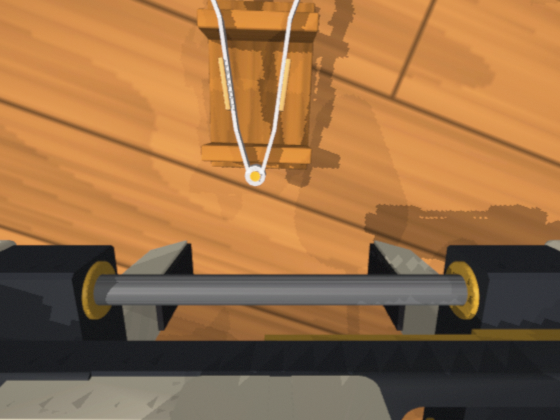

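```bash
python3 - <<'E'
from h import *
c=load('w1')
p=plane(c,255.8,176,77); 
# grip strips (wood outside of white arms): colour rows near 83
g=(plane(c,225.5,83,77)+plane(c,285.5,83,77))/2; print(p,g, np.linalg.norm(plane(c,225.5,83,77)-plane(c,285.5,83,77)))
im=c['pixels'].astype(int); sat=im.max(2)-im.min(2); m=((im.min(2)>150)&(sat<60)).astype(np.uint8)
for v in range(4,170,12):
    u=np.where(m[v,180:330])[0]+180
    if len(u)>1:
        a=u[u<256];b=u[u>=256]
        q=(plane(c,a.mean(),v,77)+plane(c,b.mean(),v,77))/2; d=q-p; print(v,a.mean().round(1),b.mean().round(1),q.round(1),np.hypot(*d[:2]).round(1),np.degrees(np.arctan2(d[1],d[0])).round(2))
E
```

```text
[ 443.92582665 -285.51585514   77.        ] [ 522.05774492 -258.63245725   77.        ] 52.86224610723337
4 214.5 294.5 [ 580.1 -238.    77. ] 144.2 19.23
16 218.5 290.0 [ 571.6 -240.7   77. ] 135.3 19.35
28 220.5 288.5 [ 563.1 -243.8   77. ] 126.3 19.3
40 222.5 286.5 [ 554.4 -246.7   77. ] 117.0 19.35
52 224.5 284.5 [ 545.5 -249.8   77. ] 107.7 19.4
64 226.0 283.0 [ 536.4 -252.8   77. ] 98.1 19.46
76 228.0 281.5 [ 527.3 -256.2   77. ] 88.4 19.4
88 229.5 279.5 [ 517.8 -259.1   77. ] 78.5 19.64
100 231.5 277.5 [ 508.3 -262.4   77. ] 68.4 19.78
112 232.5 276.5 [ 498.6 -265.7   77. ] 58.1 19.96
124 234.5 274.5 [ 488.7 -269.    77. ] 47.7 20.22
136 237.5 272.0 [ 478.6 -272.7   77. ] 37.0 20.3
148 241.0 268.5 [ 468.4 -276.2   77. ] 26.2 20.93
160 244.5 265.0 [ 457.9 -279.7   77. ] 15.1 22.53
```

Call:
{"fn": "play_rows", "kwargs": {"commands": [{"x": 0.025, "y": -0.006, "z": 0.01, "twist": 0.2}, {"x": 0.055, "y": -0.012, "z": 0.03, "twist": 0.4}, {"x": 0.085, "y": -0.019, "z": 0.05, "twist": 0.6}, {"x": 0.105, "y": -0.023, "z": 0.07, "twist": 0.6}, {"x": 0.105, "y": -0.023, "z": 0.08, "twist": 0.6}, {"x": 0.105, "y": -0.023, "z": 0.08, "twist": 0.6}, {"x": 0.105, "y": -0.023, "z": 0.08, "twist": 0.6}, {"x": 0.105, "y": -0.023, "z": 0.08, "twist": 0.6}]}}

```text
time: 1.8
tool_pos: [523.1, -259.0, 172.9]
tcp_rot: [3.14, -0.001, 0.334]
contact_force: [0.1, -0.2, 0.6]
grip_width: 91.8
finger_force: 0.0
```

```bash
python3 - <<'E'
from h import *
c=snap('wrist','w2'); o=bot.get_obs(); print(o['time'],o['tool_pos'],o['tcp_rot'])
t=o['tool_pos'];print('axis',proj(c,[t[0],t[1],77]))
E
```

```text
1.85 [ 523.19248976 -258.89117444  172.98406965] [ 3.13982070e+00 -1.12178121e-03  3.34066395e-01]
axis (np.float64(279.5506752277124), np.float64(219.0692194046144))
```

View pics/w2.png

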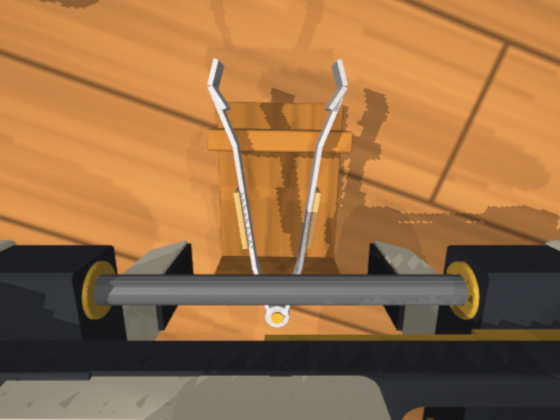

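Call:
{"fn": "play_rows", "kwargs": {"commands": [{"x": 0, "y": -0.001, "z": 0.02, "twist": 0}, {"x": 0, "y": -0.001, "z": 0.04, "twist": 0}, {"x": 0, "y": -0.001, "z": 0.06, "twist": 0}, {"x": 0, "y": -0.001, "z": 0.08, "twist": 0}, {"x": 0, "y": -0.001, "z": 0.095, "twist": 0}, {"x": 0, "y": -0.001, "z": 0.102, "twist": 0}, {"x": 0, "y": -0.001, "z": 0.102, "twist": 0}, {"x": 0, "y": -0.001, "z": 0.102, "twist": 0}]}}

```text
time: 2.65
tool_pos: [523.4, -257.5, 70.7]
tcp_rot: [3.14, -0.001, 0.335]
contact_force: [0.2, -0.1, 0.0]
grip_width: 91.5
finger_force: 0.0
```

Call:
{"fn": "play_rows", "kwargs": {"commands": [{"x": 0, "y": 0, "z": 0, "twist": 0}, {"x": 0, "y": 0, "z": 0, "twist": 0}, {"x": 0, "y": 0, "z": 0, "twist": 0}, {"x": 0, "y": 0, "z": 0, "twist": 0}, {"x": 0, "y": 0, "z": 0, "twist": 0}, {"x": 0, "y": 0, "z": 0, "twist": 0}, {"x": 0, "y": 0, "z": 0, "twist": 0}, {"x": 0, "y": 0, "z": 0, "twist": 0}], "jaw": 0.46}}

```text
time: 3.45
tool_pos: [523.3, -257.0, 69.9]
tcp_rot: [3.141, -0.0, 0.335]
contact_force: [-0.2, -0.2, 1.8]
grip_width: 49.7
finger_force: 4.9
```

Call:
{"fn": "play_rows", "kwargs": {"commands": [{"x": 0, "y": 0, "z": -0.004, "twist": 0}, {"x": 0, "y": 0, "z": -0.012, "twist": 0}, {"x": 0, "y": 0, "z": -0.02, "twist": 0}, {"x": 0, "y": 0, "z": -0.028, "twist": 0}, {"x": 0, "y": -0.005, "z": -0.034, "twist": 0}, {"x": 0, "y": -0.018, "z": -0.036, "twist": 0}, {"x": 0, "y": -0.036, "z": -0.036, "twist": 0}, {"x": 0, "y": -0.056, "z": -0.036, "twist": 0}]}}

```text
time: 4.25
tool_pos: [503.9, -202.8, 105.7]
tcp_rot: [-3.141, 0.0, 0.335]
contact_force: [-0.9, 0.5, -1.8]
grip_width: 49.1
finger_force: 4.1
```

Call:
{"fn": "play_rows", "kwargs": {"commands": [{"x": 0.003, "y": -0.024, "z": 0, "twist": 0}, {"x": 0.008, "y": -0.05, "z": 0, "twist": 0}, {"x": 0.013, "y": -0.076, "z": 0, "twist": 0}, {"x": 0.018, "y": -0.102, "z": 0, "twist": 0}, {"x": 0.022, "y": -0.128, "z": 0, "twist": 0}, {"x": 0.026, "y": -0.15, "z": 0, "twist": 0}, {"x": 0.029, "y": -0.166, "z": 0, "twist": 0}, {"x": 0.03, "y": -0.174, "z": 0, "twist": 0}]}}

```text
time: 5.05
tool_pos: [474.6, -27.9, 105.7]
tcp_rot: [-3.141, 0.001, 0.337]
contact_force: [-0.6, -1.2, -0.7]
grip_width: 49.9
finger_force: 4.1
```

Call:
{"fn": "play_rows", "kwargs": {"commands": [{"x": 0.0, "y": -0.003, "z": 0, "twist": 0}, {"x": 0.0, "y": -0.006, "z": 0, "twist": 0}, {"x": 0.0, "y": -0.006, "z": 0, "twist": 0}, {"x": 0.0, "y": -0.006, "z": 0, "twist": 0}, {"x": 0.0, "y": -0.006, "z": 0, "twist": 0}, {"x": 0.0, "y": -0.006, "z": 0, "twist": 0}, {"x": 0.0, "y": -0.006, "z": 0, "twist": 0}, {"x": 0.0, "y": -0.006, "z": 0, "twist": 0}]}}

```text
time: 5.85
tool_pos: [473.8, -24.3, 105.7]
tcp_rot: [3.142, 0.0, 0.335]
contact_force: [0.5, -0.3, -1.4]
grip_width: 49.8
finger_force: 4.1
```

```bash
python3 - <<'E'
from h import *
c=snap('wrist','w3'); s=snap('scene','s3'); d=snap('side','d3'); o=bot.get_obs(); print(o['time'],o['tool_pos'],o['tcp_rot'],o['grip_width'],o['finger_force'])
a=cv2.resize(s['pixels'][150:270,210:370],None,fx=2.5,fy=2.5,interpolation=cv2.INTER_CUBIC)
b=cv2.resize(d['pixels'][150:270,200:360],None,fx=2.5,fy=2.5,interpolation=cv2.INTER_CUBIC)
w=cv2.resize(c['pixels'][:300],None,fx=800/560*.7,fy=1)
top=np.hstack([a,b]); bot_=np.zeros((300,800,3),np.uint8); bot_[:,:560]=c['pixels'][:300]
cv2.imwrite('pics/m3.png',np.vstack([top,bot_])[:,:,::-1])
print(proj(c,[632.5,31,120]))
E
```

```text
6.0 [473.74688683 -24.23047866 105.6879731 ] [3.14151369e+00 4.28810907e-05 3.35303586e-01] 49.74357993916837 4.086723130822065
(np.float64(280.0264438977397), np.float64(-258.46381138766503))
```

View pics/m3.png

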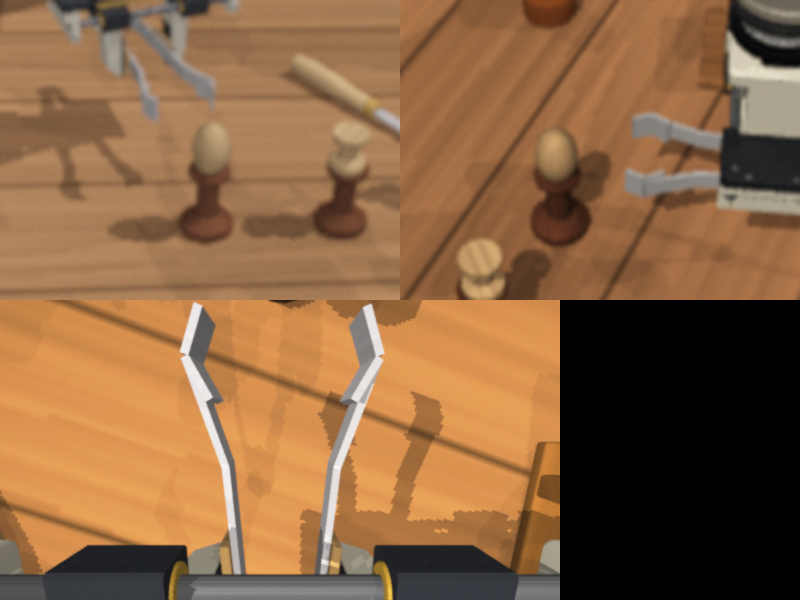

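```bash
python3 - <<'E'
from h import *
s=load('s3');d=load('d3');c=load('w3')
A=lambda x,y:(210+(x-.75)/2.5,150+(y-.75)/2.5)
B=lambda x,y:(200+(x-.75)/2.5,150+(y-.75)/2.5)
P=[]
for a,b in [((157,108),(233,127)),((214,94),(227,181)),((212,150),(156,157))]:
    p,e=tri(s,A(*a),d,B(*b)); P.append(p); print(p.round(1),e.round(1))
m=(P[0]+P[1])/2; ex=np.array([np.cos(.335),np.sin(.335),0]); ey=np.array([ex[1],-ex[0],0])
r=P[2]-m; print('tip mid->egg along x',r@ex,'tool y',r@ey,'dz',r[2], 'gap',(P[0]-P[1])@ey)
t=np.array([473.75,-24.23,105.7]); print('tcp->tip',(m-t)@ex,(m-t)@ey, 'egg rel tcp',(P[2]-t)@ex,(P[2]-t)@ey)
for uv in [(197,5,367,6),(184,55,381,56)]:
    q=(plane(c,*uv[:2],113)+plane(c,*uv[2:],113))/2; print('wrist mid',q,(q-t)@ex,(q-t)@ey)
E
```

```text
[583.9 -15.1 103.4] 1.5
[563.5  40.8 104.3] 2.1
[632.6  31.9  90.2] 0.2
tip mid->egg along x 61.870285545782345 tool y 1.3620321167244955 dz -13.701531981611367 gap 59.44862475609691
tcp->tip 106.58515924689962 -2.1547364561860443 egg rel tcp 168.455444792682 -0.7927043394615454
wrist mid [575.12226249  10.24216678 113.        ] 107.07039545922751 0.7722048813837307
wrist mid [560.46758889   4.90969241 113.        ] 91.47721746122791 0.9902437816823019
```

Call:
{"fn": "play_rows", "kwargs": {"commands": [{"x": 0.004, "y": 0.0, "z": 0.004, "twist": 0}, {"x": 0.012, "y": 0.001, "z": 0.008, "twist": 0}, {"x": 0.022, "y": 0.001, "z": 0.01, "twist": 0}, {"x": 0.03, "y": 0.001, "z": 0.01, "twist": 0}, {"x": 0.035, "y": 0.001, "z": 0.01, "twist": 0}, {"x": 0.04, "y": 0.001, "z": 0.01, "twist": 0}, {"x": 0.045, "y": 0.001, "z": 0.01, "twist": 0}, {"x": 0.05, "y": 0.001, "z": 0.01, "twist": 0}]}}

```text
time: 6.8
tool_pos: [521.6, -8.6, 95.8]
tcp_rot: [3.141, -0.0, 0.335]
contact_force: [0.5, 0.1, -1.3]
grip_width: 49.5
finger_force: 4.1
```

Call:
{"fn": "play_rows", "kwargs": {"commands": [{"x": 0.005, "y": 0, "z": 0, "twist": 0}, {"x": 0.01, "y": 0, "z": 0, "twist": 0}, {"x": 0.015, "y": 0, "z": 0, "twist": 0}, {"x": 0.02, "y": 0, "z": 0, "twist": 0}, {"x": 0.025, "y": 0, "z": 0, "twist": 0}, {"x": 0.027, "y": 0, "z": 0, "twist": 0}, {"x": 0.027, "y": 0, "z": 0, "twist": 0}, {"x": 0.027, "y": 0, "z": 0, "twist": 0}]}}

```text
time: 7.6
tool_pos: [546.6, 0.2, 95.6]
tcp_rot: [-3.142, 0.0, 0.335]
contact_force: [-0.2, 0.3, -0.6]
grip_width: 49.5
finger_force: 4.1
```

```bash
cat > v.py <<'E'
from h import *; import sys
n=sys.argv[1]
c=snap('wrist','w'+n); s=snap('scene','s'+n); d=snap('side','d'+n); o=bot.get_obs(); print(o['time'],o['tool_pos'],o['tcp_rot'],o['grip_width'],o['finger_force'],o['contact_force'])
a=cv2.resize(s['pixels'][150:270,210:370],None,fx=2.5,fy=2.5,interpolation=cv2.INTER_CUBIC)
b=cv2.resize(d['pixels'][150:270,200:360],None,fx=2.5,fy=2.5,interpolation=cv2.INTER_CUBIC)
z=np.zeros((300,800,3),np.uint8); z[:,:560]=c['pixels'][:300]
cv2.imwrite(f'pics/m{n}.png',np.vstack([np.hstack([a,b]),z])[:,:,::-1])
E
python3 v.py 4
```

```text
7.75 [5.46609666e+02 1.23817509e-01 9.56842956e+01] [-3.14157765e+00  2.14661308e-04  3.35199895e-01] 49.64673254940195 4.086739303093054 [-0.96353984 -0.03812771 -1.42686067]
```

View pics/m4.png

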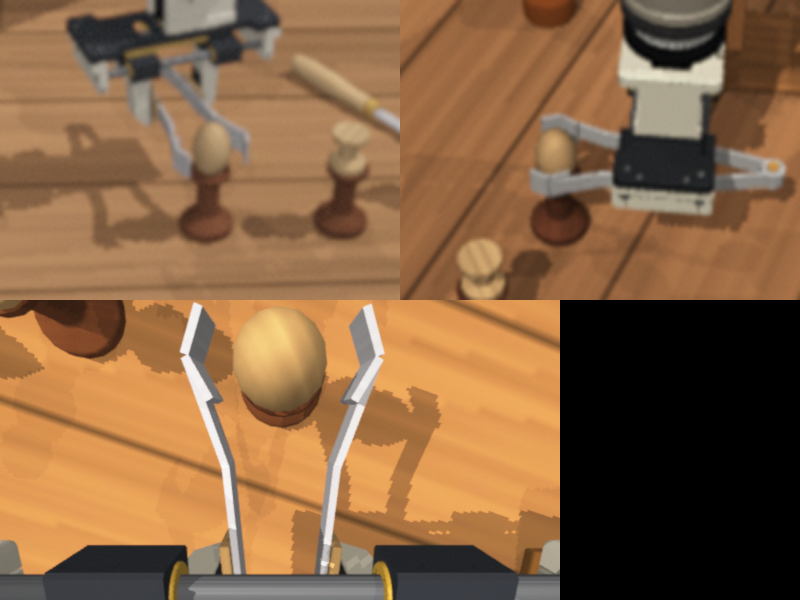

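```bash
python3 - <<'E'
from h import *
c=load('w4'); t=np.array([546.6,.12,95.7]); ex=np.array([np.cos(.335),np.sin(.335),0]); ey=np.array([ex[1],-ex[0],0])
j=(plane(c,184,55,103)+plane(c,381,56,103))/2
for z in (92,95): 
  e=plane(c,280,55,z); print(z,e,(e-j)@ex,(e-j)@ey)
# model silhouette of an ellipsoid-ish egg at stereo position
for x0,y0 in [(632.5,31)]:
  pts=[]
  for z in np.linspace(0,50,40):
    r=18*np.sqrt(max(0,1-((z-22)/(28 if z>22 else 26.5))**2))
    for a in np.linspace(0,6.28,60): pts.append(proj(c,[x0+r*np.cos(a),y0+r*np.sin(a),70+z]))
  pts=np.array(pts); print(pts.min(0),pts.max(0))
E
```

```text
92 [635.00126716  30.98776055  92.        ] 2.115077269858683 -0.8945558478212575
95 [634.49736245  30.81386983  95.        ] 1.5820145512923975 -0.8959999968069619
[229.78517689   3.02963886] [325.69441993 110.58731527]
```

Call:
{"fn": "play_rows", "kwargs": {"commands": [{"x": 0, "y": 0, "z": 0, "twist": 0}, {"x": 0, "y": 0, "z": 0, "twist": 0}, {"x": 0, "y": 0, "z": 0, "twist": 0}, {"x": 0, "y": 0, "z": 0, "twist": 0}, {"x": 0, "y": 0, "z": 0, "twist": 0}, {"x": 0, "y": 0, "z": 0, "twist": 0}, {"x": 0, "y": 0, "z": 0, "twist": 0}, {"x": 0, "y": 0, "z": 0, "twist": 0}], "jaw": 1.0}}

```text
time: 8.55
tool_pos: [546.8, 0.2, 95.7]
tcp_rot: [3.141, -0.0, 0.335]
contact_force: [-0.5, -0.2, 0.5]
grip_width: 35.0
finger_force: 30.0
```

Call:
{"fn": "play_rows", "kwargs": {"commands": [{"x": 0, "y": 0, "z": -0.002, "twist": 0}, {"x": 0, "y": 0, "z": -0.006, "twist": 0}, {"x": 0, "y": 0, "z": -0.012, "twist": 0}, {"x": 0, "y": 0, "z": -0.02, "twist": 0}, {"x": 0, "y": 0, "z": -0.03, "twist": 0}, {"x": 0, "y": 0, "z": -0.04, "twist": 0}, {"x": 0, "y": 0, "z": -0.05, "twist": 0}, {"x": 0, "y": 0, "z": -0.06, "twist": 0}]}}

```text
time: 9.35
tool_pos: [546.9, 0.2, 156.8]
tcp_rot: [3.141, -0.0, 0.335]
contact_force: [0.0, 0.4, -1.4]
grip_width: 35.2
finger_force: 30.0
```

Call:
{"fn": "play_rows", "kwargs": {"commands": [{"x": 0, "y": 0, "z": -0.01, "twist": 0}, {"x": 0, "y": 0, "z": -0.017, "twist": 0}, {"x": 0, "y": 0, "z": -0.022, "twist": 0}, {"x": 0, "y": 0, "z": -0.025, "twist": 0}, {"x": 0, "y": 0, "z": -0.025, "twist": 0}, {"x": 0, "y": 0, "z": -0.025, "twist": 0}, {"x": 0, "y": 0, "z": -0.025, "twist": 0}, {"x": 0, "y": 0, "z": -0.025, "twist": 0}]}}

```text
time: 10.15
tool_pos: [546.6, 0.2, 180.3]
tcp_rot: [-3.141, 0.001, 0.335]
contact_force: [0.4, 0.1, -1.0]
grip_width: 35.0
finger_force: 30.0
```

```bash
sed -i 's/150:270,210/130:250,210/; s/\[150:270,200/[110:230,200/' v.py; python3 v.py 5
```

```text
10.3 [5.46747950e+02 1.81946906e-01 1.80537755e+02] [-3.14154556e+00  2.59826017e-04  3.35290536e-01] 34.92692888466231 29.96813803911209 [-0.05910627 -0.56488272 -1.88888968]
```

View pics/m5.png

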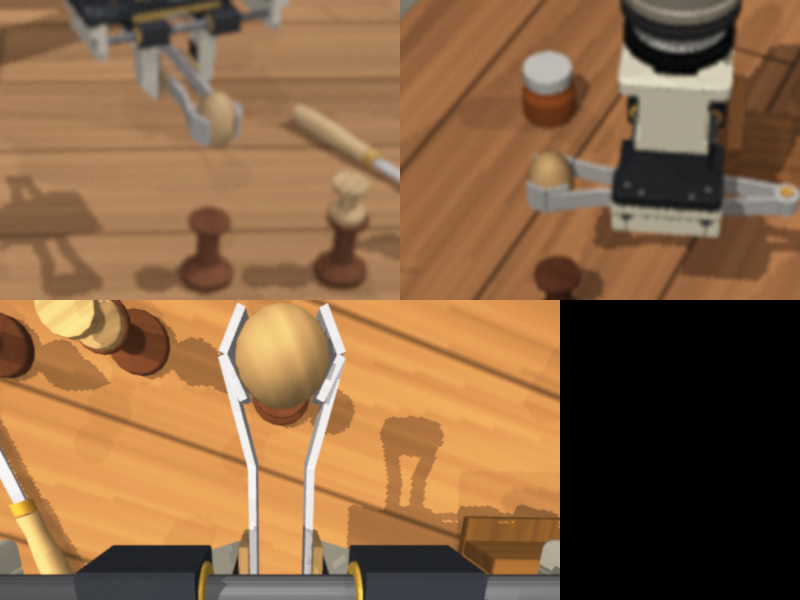

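The egg is held in the tongs' V (wrist view around (282,355)), its stand is empty at (207,220), and it is about 85 mm up and steady.

```bash
python3 -c "
from plant import bot
print(bot.close_job())"
```

```text
the job is handed in; nothing more can be done
None
```

The egg is held in the tongs about 85 mm above its stand, the spool, finial, gouge and jar were not touched, and the job was handed in after about 10 s of robot time.

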